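Set and lock the last leg of a sewing-machine extension table

TASK

The sewing machine's extension table lies upside down on the cutting mat with its four telescopic legs pointing up; three are already set and locked, the fourth stands taller with its cam lever swung out. Take that leg by its rubber foot, push it in against its spring until the black line around the tube is level with the top of the cam ring and, holding it there without letting go, swing the cam lever round until it is fully closed. Finish while still gripping the leg at its line with the lever shut: do not release it, and leave the other things on the table alone.

Things in the scene. Friction and masses are not known exactly. Their poses are not given: they have to be found in the camera images.
- ext_table: White laminate extension table lying upside down on the mat: panel 340 (x) x 460 (y) x 15 mm with a 100 x 200 mm notch in its +x edge, and four identical leg fittings at (+-130, +-190) mm. It does not shift. Origin: centre of the panel, on the mat, z up. The loose leg is the one at its (-130, -190) mm corner.
- leg: The loose leg: upright steel tube 18 mm across, ribbed black rubber foot 22 mm across and 28 mm long as its top end, and a 3 mm wide black line around the tube, its middle 45 mm below the foot's top. It slides down into its sleeve and turns freely about its own axis. Origin: centre of the foot's top face, z up. At its line the foot's top is 45 mm above the cam ring, as on the three set legs.
- leg_foot (a point): centre of the top face of the loose leg's rubber foot; 80 mm above the cam ring when the leg is fully out
- leg_mark (a point): middle of the black line, on the loose leg's axis; it must come level with ring_top
- ring_top (a point): point on the loose leg's axis, level with the top face of its cam ring, 94 mm above the mat; it does not move. Below it each fitting has a black cam ring 44 mm across and 14 mm high, an aluminium sleeve 37 mm across (42 mm at its foot) and 60 mm high, and a 64 mm square steel flange 5 mm thick
- leg_slide (a joint): how far the loose leg is pushed in (m): 0 fully out, 0.035 with its line level with the ring's top, 0.045 at the bottom stop. A 300 N/m spring pushes it out against 4 N of drag: it stays put at its start (0 to 0.010) but, let go at the line with the lever open, springs up nearly 20 mm; pushing it to the line takes about 15 N
- cam_lever (a joint): angle (rad) of the loose leg's cam lever: 0 fully closed, at a stop; 1.15 fully open; starts at 0.95 to 1.10. It grows clockwise seen from above, so it closes counter-clockwise, by about 60 degrees; at 0 it points along the extension table's +x. It takes 0.12 to 0.3 N m and stays where it is left; its eccentric ring grips the leg as it closes and clamps it at 0, just over centre
- lever_tip (a point): outer end of the cam lever: 58 mm from the ring's axis (3 mm to the extension table's +x of the leg's), 12 mm above the ring's top. The lever is an upright radial black blade 8 mm thick, from 16 to 62 mm off that axis, 26 mm above the ring's top. If the foot is gripped low (fingertips 5 to 20 mm above the ring once at the line), turning the hand about the leg brings a finger's side against it
- screwdriver: bystander: screwdriver 180 mm long lying on the panel; leave alone; origin under its middle
- spool: bystander: thread spool 32 mm across, 45 mm high, standing on the panel 100 to 160 mm from the loose leg; leave alone; origin under its centre
- screw_tin: bystander: open aluminium tin 64 mm across, 28 mm high, on the panel; leave alone; origin under its centre
- rotary_cutter: bystander: white rotary cutter 175 mm long, 45 mm high, on the robot's right; leave alone
- shears: bystander: fabric shears 220 mm long lying flat on the left; leave alone
- thread_cone: bystander: thread cone 68 mm across, 125 mm high, near the robot on the left; leave alone
- tape_measure: bystander: grey tape-measure case 62 x 62 x 28 mm, near the robot on the right; leave alone
- pattern_weight: bystander: steel pattern weight 68 mm across, 36 mm high, on the right; leave alone

How it is judged (in metres and radians):
On the way:
1. the loose leg is gripped at its line with the cam lever still open (value of joint leg_slide between 0.032 and 0.038 m and contact force between the fingers and leg above 4 N and value of joint cam_lever above 0.7 rad), for 0.2 s.
At the end, for the whole second after the job is handed in: the fingers grip the loose leg (more than 4 N of contact), its line is within 3 mm of the cam ring's top, the cam lever is closed to within 0.1 rad of its stop, and the leg is still (value of joint leg_slide between 0.032 and 0.038 m and contact force between the fingers and leg above 4 N and value of joint cam_lever below 0.1 rad and linear speed of leg below 0.02 m/s); the arm keeps its last pose, push and grip.
It fails at once if the cam lever was swung more than half closed with the leg more than 5 mm off its line (value of joint cam_lever below 0.55 rad and (value of joint leg_slide below 0.03 m or value of joint leg_slide above 0.04 m)).
It fails at once if the leg was let go once the cam lever was more than half closed (value of joint cam_lever below 0.55 rad and contact force between the fingers and leg below 0.5 N).
It fails at once if another thing on the table was moved by more than 20 mm (distance of any of screwdriver, spool, screw_tin, rotary_cutter, shears, thread_cone, tape_measure, pattern_weight from where it was at the start of the episode above 0.02 m).
It also fails if it takes over 35 s, if anything falls off the work surface, if the arm or the gripper's body presses on something with over 40 N, if the wrist force passes 120 N, or if a joint passes its speed limit or range.

ROBOT

A 6-joint arm with a two-finger parallel gripper is mounted at the origin on the work surface. World frame = base frame: x ahead of the robot, y to its left, z up, the work surface at z = 0. Lengths are in mm, angles in rad, forces in N, time in s.
With the tool pointing down it reaches from about 300 to 775 mm from the base axis. Payload 14.6 kg.
Tool frame: the origin (TCP) lies midway between the tips of the shut fingers; the grasp point (between the pads) lies 19 mm behind it; z points along the fingers, y is the line along which they close (so a half turn about z gives the same grasp; the last joint's range is limited). The gripper opens to 94 mm and grips with 3 to 60 N. Pads are 16 mm wide; open, the fingers measure 119 mm over their backs; the gripper's body (75 mm by 177 mm) begins 78 mm behind the grasp point.
Start: joints at [-1.307, 0.3, 1.521, -0, 1.321, -0.067], TCP at [178.633, -520.173, 205.446] pointing down, gripper open.
Joint ranges: [-3.03, 3.03], [-0.79, 2.21], [0.23, 2.52], [-1.04, 4.18], [0, 3.07], [-2.55, 2.55]. Speed limits (rad/s): [2.22, 2.22, 2.57, 3.14, 3.14, 3.14].

INTERFACE

Orientations are given as [roll, pitch, yaw] about the fixed x, y, z axes, in that order (R = Rz(yaw) Ry(pitch) Rx(roll)).
In Python, from cell import * gives the robot as it stands. The module is installed in compiled form; this text tells all that it offers.
- The arm moves only by the tool servo_tool, never from a script. Its argument "motion" is a list of rows, each an object of numbers: "wx", "wy", "wz": the turn, a rotation vector about the tool's x, y, z in units of 2 rad (1.0 is 2 rad); "dx", "dy", "dz": the shift along the tool's x, y, z in units of 10 cm (1.0 is 10 cm); "fingers": the closure, from -1 (fully open) to 1 (shut). In form: [{"wx": .., "wy": .., "wz": .., "dx": .., "dy": .., "dz": .., "fingers": ..}, ...]. A call has 1 to 10 rows; each row is the pose to reach, as a shift and turn from the pose commanded when the call began, along the tool's axes at that moment; what a row does not reach only later rows make up. A row lasts 1/10 s, in which the tool goes at most 50 mm and 8.59 degrees, less where a joint would pass 70% of its speed; a pose out of reach is approached as far as the arm can. A call with a number of a shift or a turn outside -1 to 1 is refused whole. A call with a gripper value outside its range is refused whole. The fingers move at their own pace and stop on an object; "newtons" is the grip in N (left out, the last holds). Time passes only in rows, so rows that repeat a pose let the fingers close. It gives the time, the measured TCP pose, the force, the opening and the grip force at its end, in the units of the state.
- read_state(): the state, without advancing time (a new reading comes with each control period).
- camera(name): name is "side" or "top" or "wrist"; returns a dict with "image" (400x640x3 uint8, red, green, blue), "fx", "fy", "cx", "cy" (pixels), "R" (3x3) and "t" (3): a world point X has camera coordinates R X + t. Camera axes: x right, y down, z forward; pixel columns grow to the right and rows downward; lengths in mm; the calibration is good to about 2 mm. A picture is of the moment at which its call begins. There is no depth.
- sign_off(): hands the job in; it is judged then, once.
Trained networks look in a picture, given as the dict that the camera call returned (one of the last four; its "shot" number tells which), for a name from the list of things; names that differ only in an ending like _2 or _b are one class to them, and where a whole thing is asked for, a point or a joint stands for the part that bears it (a point fixed in the world has none). Each returns a list of dicts, best first, with "conf" (0 to 1); they miss things now and then, are a little off and sometimes report something else, mostly with a low value. They report only what shows in the picture. A call takes as long as a camera call.
- spot_in(query, picture): "location" ([column, row] in pixels, amid what is visible of it).
- trace(query, picture): "pixels" (400x640 bool, what is visible of it) and "location" ([column, row] in pixels, amid what is visible of it).
The state is a dict: "clock": time; "joints": joint angles; "qd": joint speeds; "effort": joint torques, N m; "eef_pos": TCP position; "eef_rot": TCP orientation; "wrist_force": force on the tool from outside, world axes, zero at the start; "moment": the same for the moment, N m; "finger_gap": finger opening in mm; "finger_force": force on a finger pad.
Only numpy, scipy, OpenCV 4.12 (cv2) and the standard library are available. Lean on these libraries where they do the work, as an engineer would, in place of code of your own. Each camera call takes 0.05 s, during which the arm holds its last target. There are 200 camera calls.

## Working session

There is one attempt and no reset: what is moved stays moved. The work goes in short steps, Python scripts to look and compute and a tool call to move; the robot and the scene stay as the last step left them, time stands still between calls to the robot, and variables do not carry over. Pictures are saved under pics/ and viewed, at most 10 in all, crops included, and the job is handed in when it is done.

Besides the shell and the picture viewer there is one more tool, called in YAML: its name, and indented under it one key for each argument. servo_tool: Moves the arm, as the interface text tells. Its arguments: {"type":"object","properties":{"motion":{"type":"array","items":{"type":"object","properties":{"wx":{"type":"number"},"wy":{"type":"number"},"wz":{"type":"number"},"dx":{"type":"number"},"dy":{"type":"number"},"dz":{"type":"number"},"fingers":{"type":"number"}}}},"newtons":{"type":"number"}},"required":["motion"]}

```bash
mkdir -p pics
python3 - <<'E'
from cell import *
import cv2,numpy as np
s=read_state();print(s)
for n in("side","top"):
    p=camera(n);cv2.imwrite(f"pics/{n}0.png",p["image"][:,:,::-1])
    print(n,p["fx"],p["cx"],p["cy"],np.round(p["R"],4).tolist(),np.round(p["t"],1).tolist())
    for q in("ext_table","leg","leg_foot","leg_mark","lever_tip","cam_lever","spool"):
        print(q,[(np.round(d["location"],1).tolist(),round(d["conf"],2)) for d in spot_in(q,p)][:4])
E
```

```text
{'clock': 0.0, 'joints': array([-1.30660890e+00,  3.00464987e-01,  1.52156301e+00,  1.06093301e-05,
        1.32067814e+00, -6.66165887e-02]), 'qd': array([-8.07092703e-05, -1.28671200e-03, -9.70065076e-04, -1.06300307e-04,
        5.55879917e-04, -2.89263599e-03]), 'effort': array([-6.26231249e-04, -5.31806016e+01, -3.52738452e+01,  7.08359806e-02,
        2.43834121e-02, -9.51102015e-05]), 'eef_pos': array([ 178.56792542, -519.94156912,  204.89732118]), 'eef_rot': array([-3.14048233e+00, -8.43749872e-05,  3.30801339e-01]), 'wrist_force': array([-0.29007243,  0.59314882, -0.01627331]), 'moment': array([-0.01612262,  0.00326482, -0.04348821]), 'finger_force': 0.0, 'finger_gap': 93.92444758951137}
side 475.90164338319084 322.4055096957907 193.3403417893471 [[-0.9781, -0.2073, 0.0166], [-0.1369, 0.5817, -0.8018], [0.1565, -0.7866, -0.5973]] [515.5, 163.2, 1260.9]
ext_table [([281.0, 223.6], 0.85), ([362.8, 299.4], 0.26)]
leg [([339.2, 142.5], 0.42)]
leg_foot [([342.0, 148.2], 0.57)]
leg_mark [([338.6, 151.6], 0.72), ([279.2, 224.0], 0.62), ([372.5, 142.7], 0.24)]
lever_tip [([334.0, 160.4], 0.67)]
cam_lever [([333.8, 161.9], 0.43)]
spool [([363.5, 306.0], 0.53), ([325.9, 199.3], 0.5)]
top 465.0624631353015 332.40602187284276 194.4587376439778 [[0.0725, -0.9974, 0.0049], [-0.9739, -0.0719, -0.2152], [0.215, 0.0109, -0.9765]] [-40.2, 530.7, 1386.9]
ext_table [([346.8, 163.8], 0.74), ([408.4, 260.1], 0.5)]
leg []
leg_foot [([400.0, 193.4], 0.52)]
leg_mark [([400.6, 200.4], 0.46)]
lever_tip [([402.4, 200.1], 0.57)]
cam_lever [([396.7, 198.8], 0.49)]
spool [([355.7, 195.3], 0.64)]
```

Run:
```python
import cv2
a=cv2.imread("pics/side0.png");b=cv2.imread("pics/top0.png")
cv2.imwrite("pics/s1.png",cv2.resize(a[90:270,190:430],None,fx=3.3,fy=3.3,interpolation=2))
cv2.imwrite("pics/t1.png",cv2.resize(b[70:250,240:480],None,fx=3.3,fy=3.3,interpolation=2))
```

```text
(no output)
```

View pics/s1.png

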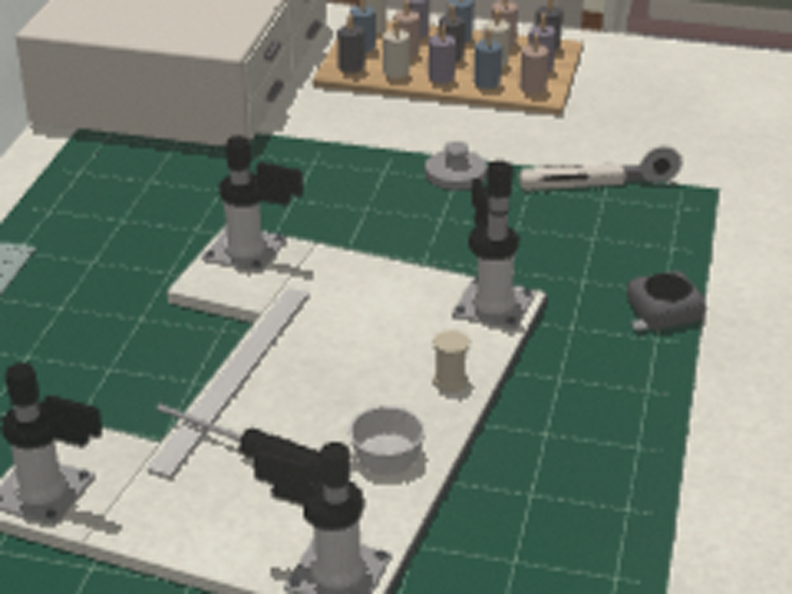

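View pics/t1.png

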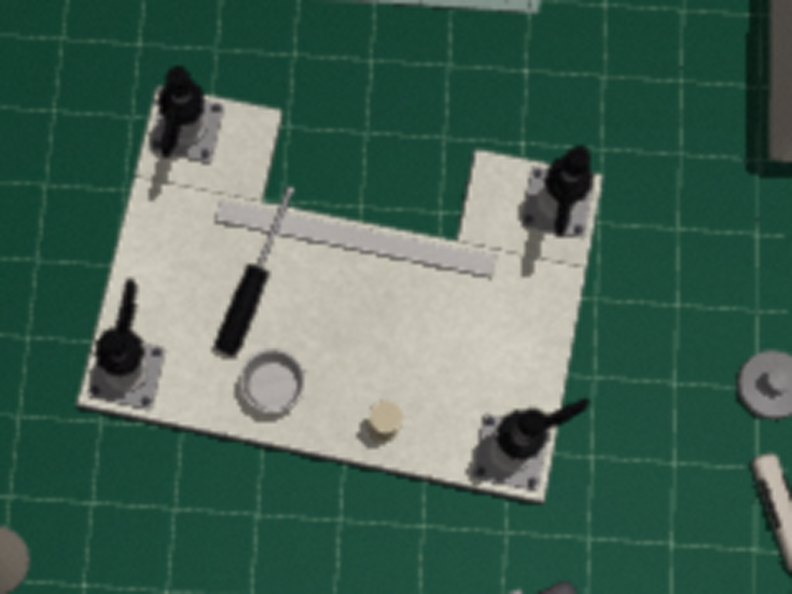

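Side view: the loose leg is at right, its foot top at about (341,141) and ring top at (340,162). Top view: the ring centre is near (398,202) and the open lever's tip near (418,192). The spool is about 45 px to the left of the leg. Next I fit the table pose.

```bash
cat > h.py <<'E'
import numpy as np, cv2
from cell import *
def K(p): return np.array([[p["fx"],0,p["cx"]],[0,p["fy"],p["cy"]],[0,0,1]])
def proj(p,X):
    c=(np.atleast_2d(X)@np.array(p["R"]).T+p["t"])@K(p).T
    return c[:,:2]/c[:,2:]
def back(p,uv,z):
    R=np.array(p["R"]);C=-R.T@p["t"];d=R.T@np.linalg.inv(K(p))@[*uv,1]
    return C+d*(z-C[2])/d[2]
def tri(ps,uvs):
    A=np.zeros((3,3));b=np.zeros(3)
    for p,uv in zip(ps,uvs):
        R=np.array(p["R"]);C=-R.T@p["t"];d=R.T@np.linalg.inv(K(p))@[*uv,1];d/=np.linalg.norm(d)
        M=np.eye(3)-np.outer(d,d);A+=M;b+=M@C
    return np.linalg.solve(A,b)
E
python3 - <<'E'
from h import *
from scipy.optimize import least_squares
t=camera("top");s=camera("side")
f=lambda l,o:np.array(l)/3.3+o
c=f([(81,402),(545,496),(602,175),(157,88)],(240,70))
X=np.array([(-170,230),(-170,-230),(170,-230),(170,230)])
B=np.array([back(t,u,15)[:2] for u in c])
def T(q,P): 
    a=q[2];return P@np.array([[np.cos(a),np.sin(a)],[-np.sin(a),np.cos(a)]])+q[:2]
r=least_squares(lambda q:(T(q,X)-B).ravel(),[500,0,-.2]);q=r.x
print("table",q,np.round(r.fun,1))
P=T(q,np.array([[-130,-190.]]))[0];print("ring axis",P)
for n,p in(("top",t),("side",s)):
    print(n,"ringtop",proj(p,[*P,94]),"foot+80",proj(p,[*P,174]))
print("tri ring",tri([t,s],[f((523,435),(240,70)),f((494,238),(190,90))]))
lt=back(t,f((587,403),(240,70)),112)
print("lever tip",lt, "ang",np.arctan2(*(lt[:2]-P)[::-1])-q[2])
for z in(165,170,174):print("foot side back",back(s,f((498,165),(190,90)),z),back(t,f((526,425),(240,70)),z))
for n,z in(("spool",45),):
  for d in spot_in(n,t)[:2]:print(n,back(t,d["location"],38),d["conf"])
E
```

```text
table [ 6.70182500e+02 -3.19138275e+01 -1.30980382e-01] [-2.7  1.8 -3.5 -1.2  3.1 -1.1  3.1  0.4]
ring axis [ 516.48086172 -203.30754484]
top ringtop [[398.80248352 201.77687215]] foot+80 [[402.85193662 196.16787374]]
side ringtop [[340.17799072 160.0292114 ]] foot+80 [[341.23882348 137.05064453]]
tri ring [ 517.81111305 -203.40168688   86.23072483]
lever tip [ 546.30588021 -256.62737806  112.        ] ang -0.9298144442907798
foot side back [ 516.78037197 -201.52567403  165.        ] [ 510.11700329 -195.01470967  165.        ]
foot side back [ 515.45985941 -193.04321726  170.        ] [ 509.01046117 -194.33221234  170.        ]
foot side back [ 514.40344936 -186.25725185  174.        ] [ 508.12522747 -193.78621448  174.        ]
spool [ 544.34151259 -208.33171542   38.        ] 0.37
```

servo_tool:
  motion:
    - {"dx": 0.4,"dy": -0.18,"fingers": -1}
    - {"dx": 0.8,"dy": -0.36,"fingers": -1}
    - {"dx": 1.0,"dy": -0.45,"fingers": -1}
  newtons: 45

```text
schema error: expected keys wx, wy, wz, dx, dy, dz, fingers
```

servo_tool:
  motion:
    - {"dx": 0.4,"dy": -0.18,"fingers": -1}
    - {"dx": 0.8,"dy": -0.36,"fingers": -1}
    - {"dx": 1.0,"dy": -0.45,"fingers": -1}

```text
schema error: expected keys wx, wy, wz, dx, dy, dz, fingers
```

servo_tool:
  motion:
    - {"dx": 0.4,"dy": -0.18,"fingers": -1}
    - {"dx": 0.8,"dy": -0.36,"fingers": -1}
    - {"dx": 1.0,"dy": -0.45,"fingers": -1}

```text
schema error: expected keys wx, wy, wz, dx, dy, dz, fingers
```

servo_tool:
  motion:
    - {"dx": 0.2,"dy": -0.09,"wz": 0.07,"fingers": -1}
    - {"dx": 0.3,"dy": -0.2,"wz": 0.14,"fingers": -1}
    - {"dx": 0.3,"dy": -0.2,"wz": 0.21,"fingers": -1}
    - {"dx": 0.3,"dy": -0.2,"wz": 0.28,"fingers": -1}
    - {"dx": 0.3,"dy": -0.2,"wz": 0.35,"fingers": -1}
    - {"dx": 0.3,"dy": -0.2,"wz": 0.42,"fingers": -1}
    - {"dx": 0.3,"dy": -0.2,"wz": 0.47,"fingers": -1}
    - {"dx": 0.3,"dy": -0.2,"wz": 0.47,"fingers": -1}
    - {"dx": 0.3,"dy": -0.2,"wz": 0.47,"fingers": -1}

```text
schema error: expected keys wx, wy, wz, dx, dy, dz, fingers
```

Run:
```python
from h import *
s=read_state();print(s["clock"],s["eef_pos"],s["eef_rot"],s["finger_gap"])
p=camera("wrist");cv2.imwrite("pics/w1.png",p["image"][:,:,::-1]);np.save("w1.npy",p,allow_pickle=True)
for q in("leg","leg_foot","leg_mark","lever_tip","cam_lever"):
    print(q,[(np.round(d["location"],1).tolist(),round(d["conf"],2)) for d in spot_in(q,p)][:4])
print("cam",-np.array(p["R"]).T@p["t"],"pred ring",proj(p,[516.5,-203.3,94]),"foot",proj(p,[516.5,-203.3,169]))
```

```text
0.95 [ 178.63384266 -520.17165959  205.44015029] [-3.14155880e+00 -1.66419431e-05  3.30818205e-01] 94.1699416398232
leg []
leg_foot []
leg_mark []
lever_tip []
cam_lever []
cam [ 248.18346146 -496.52107752  384.14799412] pred ring [[  19.14444019 -456.07015184]] foot [[-165.69644879 -806.38963152]]
```

View pics/w1.png

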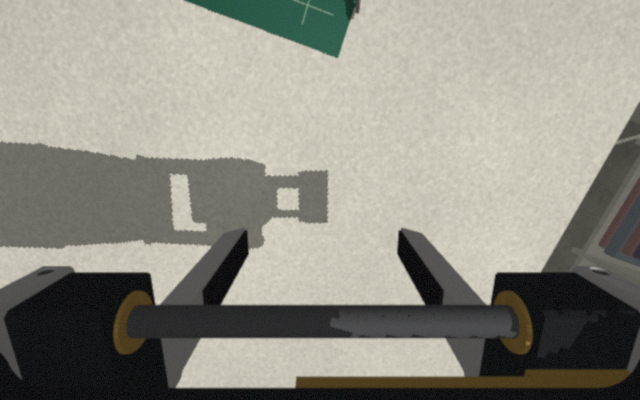

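All seven keys are required, so the arm hasn't moved. The picture shows only the bare surface and the open fingers.

servo_tool:
  motion:
    - {"wx": 0,"wy": 0,"wz": 0,"dx": 0.4,"dy": -0.18,"dz": 0,"fingers": -1}
    - {"wx": 0,"wy": 0,"wz": 0,"dx": 0.8,"dy": -0.36,"dz": 0,"fingers": -1}
    - {"wx": 0,"wy": 0,"wz": 0,"dx": 1.0,"dy": -0.45,"dz": 0,"fingers": -1}
  newtons: 45

```text
clock: 1.55
eef_pos: [260.2, -443.3, 205.6]
eef_rot: [-3.142, -0.0, 0.332]
wrist_force: [-0.1, 0.6, -0.1]
finger_gap: 94.1
finger_force: 0.0
```

servo_tool:
  motion:
    - {"wx": 0,"wy": 0,"wz": 0,"dx": 0.4,"dy": -0.18,"dz": 0,"fingers": -1}
    - {"wx": 0,"wy": 0,"wz": 0,"dx": 0.8,"dy": -0.36,"dz": 0,"fingers": -1}
    - {"wx": 0,"wy": 0,"wz": 0,"dx": 1.0,"dy": -0.45,"dz": 0,"fingers": -1}

```text
clock: 1.85
eef_pos: [340.3, -368.1, 205.6]
eef_rot: [3.141, -0.0, 0.332]
wrist_force: [-0.2, 0.5, -0.2]
finger_gap: 93.7
finger_force: 0.0
```

servo_tool:
  motion:
    - {"wx": 0,"wy": 0,"wz": 0,"dx": 0.4,"dy": -0.18,"dz": 0,"fingers": -1}
    - {"wx": 0,"wy": 0,"wz": 0,"dx": 0.8,"dy": -0.36,"dz": 0,"fingers": -1}
    - {"wx": 0,"wy": 0,"wz": 0,"dx": 1.0,"dy": -0.45,"dz": 0,"fingers": -1}

```text
clock: 2.15
eef_pos: [420.3, -292.9, 205.6]
eef_rot: [3.142, -0.0, 0.333]
wrist_force: [-0.9, -0.3, -0.4]
finger_gap: 93.5
finger_force: 0.0
```

servo_tool:
  motion:
    - {"wx": 0,"wy": 0,"wz": 0.07,"dx": 0.2,"dy": -0.1,"dz": 0,"fingers": -1}
    - {"wx": 0,"wy": 0,"wz": 0.14,"dx": 0.3,"dy": -0.2,"dz": 0,"fingers": -1}
    - {"wx": 0,"wy": 0,"wz": 0.21,"dx": 0.3,"dy": -0.2,"dz": 0,"fingers": -1}
    - {"wx": 0,"wy": 0,"wz": 0.28,"dx": 0.3,"dy": -0.2,"dz": 0,"fingers": -1}
    - {"wx": 0,"wy": 0,"wz": 0.35,"dx": 0.3,"dy": -0.2,"dz": 0,"fingers": -1}
    - {"wx": 0,"wy": 0,"wz": 0.42,"dx": 0.3,"dy": -0.2,"dz": 0,"fingers": -1}
    - {"wx": 0,"wy": 0,"wz": 0.47,"dx": 0.3,"dy": -0.2,"dz": 0,"fingers": -1}
    - {"wx": 0,"wy": 0,"wz": 0.47,"dx": 0.3,"dy": -0.2,"dz": 0,"fingers": -1}

```text
clock: 2.95
eef_pos: [440.4, -266.4, 205.5]
eef_rot: [-3.142, -0.0, -0.611]
wrist_force: [0.5, -0.2, -0.6]
finger_gap: 94.2
finger_force: 0.0
```

Run:
```python
from h import *
s=read_state();print(s["clock"],s["eef_pos"],s["eef_rot"],s["finger_gap"])
p=camera("wrist");cv2.imwrite("pics/w2.png",p["image"][:,:,::-1]);np.save("w2.npy",p,allow_pickle=True)
for q in("leg","leg_foot","leg_mark","lever_tip","cam_lever"):
    print(q,[(np.round(d["location"],1).tolist(),round(d["conf"],2)) for d in spot_in(q,p)][:4])
print("cam",-np.array(p["R"]).T@p["t"],"pred ring",proj(p,[516.5,-203.3,94]),"foot",proj(p,[516.5,-203.3,169]))
```

```text
2.95 [ 440.40903213 -266.40100141  205.49618817] [-3.14159253e+00 -9.66631097e-05 -6.10779722e-01] 94.23646870379557
leg [([196.9, 186.7], 0.78), ([124.3, 132.0], 0.57)]
leg_foot [([197.1, 183.9], 0.62)]
leg_mark []
lever_tip [([228.0, 155.1], 0.57)]
cam_lever [([228.8, 157.2], 0.62)]
cam [ 500.5596085  -309.34472153  384.17314867] pred ring [[222.54157281 171.05852354]] foot [[189.5508142  188.07393454]]
```

View pics/w2.png

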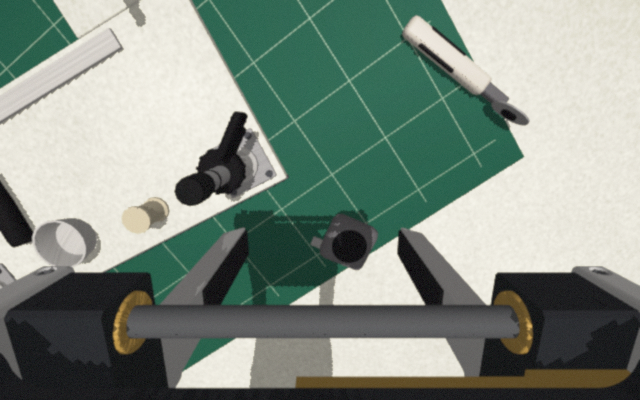

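The wrist picture agrees with my fit: the ring appears near (222,171), exactly as predicted, and the foot top near (190,190). The lever is open, with its tip near (238,116). I'll move above the leg.

servo_tool:
  motion:
    - {"wx": 0,"wy": 0,"wz": 0,"dx": 0.13,"dy": -0.47,"dz": 0,"fingers": -1}
    - {"wx": 0,"wy": 0,"wz": 0,"dx": 0.26,"dy": -0.95,"dz": 0,"fingers": -1}
    - {"wx": 0,"wy": 0,"wz": 0,"dx": 0.26,"dy": -0.95,"dz": 0,"fingers": -1}

```text
clock: 3.55
eef_pos: [518.8, -200.2, 205.1]
eef_rot: [-3.141, 0.0, -0.604]
wrist_force: [-0.0, -0.5, -0.8]
finger_gap: 94.1
finger_force: 0.0
```

Run:
```python
from h import *
s=read_state();print(s["clock"],s["eef_pos"],s["eef_rot"],s["wrist_force"])
w2=np.load("w2.npy",allow_pickle=True).item()
for r in((238,115),(240,120)):
    d=back(w2,r,119)-[519.5,-203.7,0];print("lever ang",np.arctan2(d[1],d[0]),d)
p=camera("wrist");cv2.imwrite("pics/w3.png",p["image"][:,:,::-1])
for q in("leg","leg_foot","cam_lever"):
    print(q,[(np.round(d["location"],1).tolist(),round(d["conf"],2)) for d in spot_in(q,p)][:4])
print("pred ring",proj(p,[516.5,-203.3,94]),"foot",proj(p,[516.5,-203.3,169]),"tcp",proj(p,[*s["eef_pos"][:2],169]))
```

```text
3.55 [ 518.78357829 -200.18236284  205.08901724] [-3.14088700e+00  1.50397207e-04 -6.04339086e-01] [-0.0448822  -0.50203074 -0.8349721 ]
lever ang -1.1109482789204437 [ 24.59876025 -49.66842368 119.        ]
lever ang -1.170901794202826 [ 20.4946843  -48.48874401 119.        ]
leg [([322.3, 219.9], 0.85), ([325.4, 218.3], 0.68)]
leg_foot [([321.8, 216.8], 0.89)]
cam_lever [([334.7, 186.3], 0.88)]
pred ring [[326.22221071 197.66507934]] foot [[327.23749865 222.7375441 ]] tcp [[322.02148392 222.60133495]]
```

View pics/w3.png

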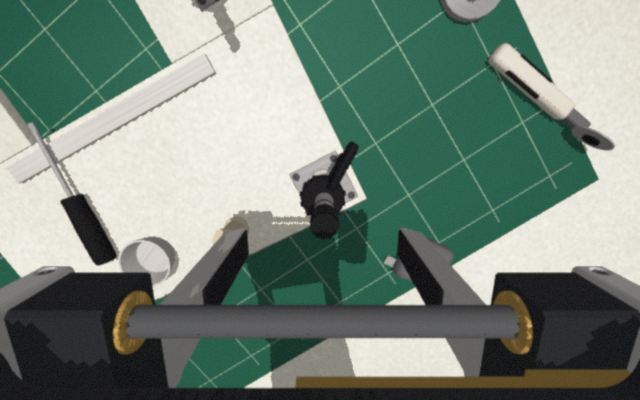

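The foot at about (323,225) sits centred between the fingers, matching the TCP projection (322,223). I'll descend and grip.

servo_tool:
  motion:
    - {"wx": 0,"wy": 0,"wz": 0,"dx": 0,"dy": 0,"dz": 0.3,"fingers": -1}
    - {"wx": 0,"wy": 0,"wz": 0,"dx": 0,"dy": 0,"dz": 0.55,"fingers": -0.3}
    - {"wx": 0,"wy": 0,"wz": 0,"dx": 0,"dy": 0,"dz": 0.66,"fingers": -0.1}
    - {"wx": 0,"wy": 0,"wz": 0,"dx": 0,"dy": 0,"dz": 0.66,"fingers": 0}
    - {"wx": 0,"wy": 0,"wz": 0,"dx": 0,"dy": 0,"dz": 0.66,"fingers": 0}

```text
clock: 4.25
eef_pos: [516.2, -204.0, 140.6]
eef_rot: [-3.141, -0.001, -0.61]
wrist_force: [-0.9, -0.4, 0.4]
finger_gap: 65.7
finger_force: 0.0
```

Run:
```python
from h import *
s=read_state();print(s["clock"],s["eef_pos"],s["wrist_force"],s["finger_gap"])
p=camera("side");q=camera("wrist")
a=cv2.resize(p["image"][100:200,280:400],None,fx=4,fy=4,interpolation=2);b=cv2.resize(q["image"][130:330,220:420],(400,400),interpolation=2)
cv2.imwrite("pics/m.png",np.hstack([a,b])[:,:,::-1])
print(proj(p,s["eef_pos"]))
```

```text
4.25 [ 516.23926122 -203.96348295  140.59379338] [-0.85560691 -0.44337593  0.39548396] 65.74591462605855
[[340.9058798  146.73309732]]
```

View pics/m.png

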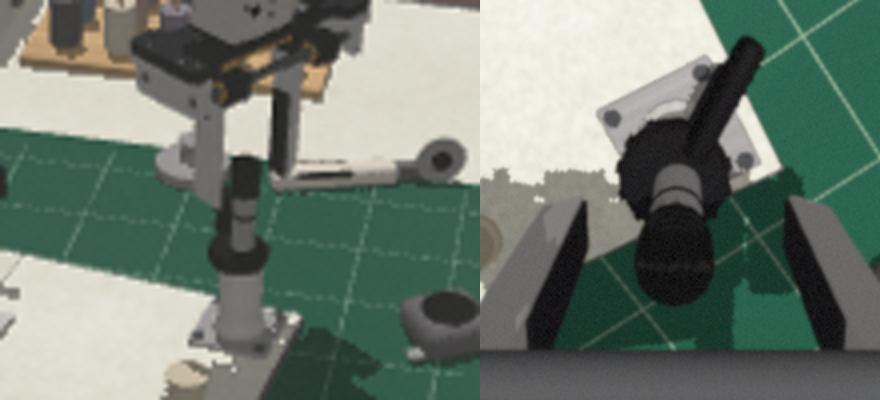

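The open fingers straddle the foot, with the foot about 2 mm toward the left pad. I'll shift by that much and grip.

servo_tool:
  motion:
    - {"wx": 0,"wy": 0,"wz": 0,"dx": 0,"dy": -0.02,"dz": 0.02,"fingers": 0.4}
    - {"wx": 0,"wy": 0,"wz": 0,"dx": 0,"dy": -0.02,"dz": 0.02,"fingers": 0.6}
    - {"wx": 0,"wy": 0,"wz": 0,"dx": 0,"dy": -0.02,"dz": 0.02,"fingers": 0.8}
    - {"wx": 0,"wy": 0,"wz": 0,"dx": 0,"dy": -0.02,"dz": 0.02,"fingers": 1}
    - {"wx": 0,"wy": 0,"wz": 0,"dx": 0,"dy": -0.02,"dz": 0.02,"fingers": 1}
    - {"wx": 0,"wy": 0,"wz": 0,"dx": 0,"dy": -0.02,"dz": 0.02,"fingers": 1}
    - {"wx": 0,"wy": 0,"wz": 0,"dx": 0,"dy": -0.02,"dz": 0.02,"fingers": 1}
  newtons: 45

```text
clock: 5.05
eef_pos: [517.8, -201.0, 137.5]
eef_rot: [-3.14, -0.0, -0.609]
wrist_force: [4.1, 5.6, -1.0]
finger_gap: 21.4
finger_force: 45.0
```

servo_tool:
  motion:
    - {"wx": 0,"wy": 0,"wz": 0,"dx": 0,"dy": 0,"dz": 0.06,"fingers": 1}
    - {"wx": 0,"wy": 0,"wz": 0,"dx": 0,"dy": 0,"dz": 0.12,"fingers": 1}
    - {"wx": 0,"wy": 0,"wz": 0,"dx": 0,"dy": 0,"dz": 0.18,"fingers": 1}
    - {"wx": 0,"wy": 0,"wz": 0,"dx": 0,"dy": 0,"dz": 0.2,"fingers": 1}
    - {"wx": 0,"wy": 0,"wz": 0,"dx": 0,"dy": 0,"dz": 0.2,"fingers": 1}

```text
clock: 5.55
eef_pos: [517.8, -201.0, 118.0]
eef_rot: [-3.14, -0.001, -0.609]
wrist_force: [2.1, 5.6, 5.0]
finger_gap: 21.0
finger_force: 45.0
```

servo_tool:
  motion:
    - {"wx": 0,"wy": 0,"wz": 0,"dx": 0,"dy": -0.02,"dz": 0.04,"fingers": 1}
    - {"wx": 0,"wy": 0,"wz": 0,"dx": 0,"dy": -0.02,"dz": 0.08,"fingers": 1}
    - {"wx": 0,"wy": 0,"wz": 0,"dx": 0,"dy": -0.02,"dz": 0.11,"fingers": 1}
    - {"wx": 0,"wy": 0,"wz": 0,"dx": 0,"dy": -0.02,"dz": 0.11,"fingers": 1}
    - {"wx": 0,"wy": 0,"wz": 0,"dx": 0,"dy": -0.02,"dz": 0.11,"fingers": 1}
    - {"wx": 0,"wy": 0,"wz": 0,"dx": 0,"dy": -0.02,"dz": 0.11,"fingers": 1}

```text
clock: 6.15
eef_pos: [518.0, -200.9, 107.1]
eef_rot: [3.14, -0.0, -0.609]
wrist_force: [-7.3, -4.2, 7.5]
finger_gap: 21.2
finger_force: 45.0
```

Run:
```python
from h import *
s=read_state();print(s["clock"],s["eef_pos"],s["wrist_force"],s["finger_gap"])
p=camera("side");q=camera("wrist")
a=cv2.resize(p["image"][120:180,310:370],(400,400),interpolation=2);b=cv2.resize(q["image"][130:330,220:420],(400,400),interpolation=2)
cv2.imwrite("pics/m2.png",np.hstack([a,b])[:,:,::-1])
print(proj(p,s["eef_pos"]))
```

```text
6.15 [ 517.96627748 -200.86254293  107.10953879] [-7.25148328 -4.16743051  7.52481921] 21.156935808637957
[[339.71864574 156.72876781]]
```

View pics/m2.png

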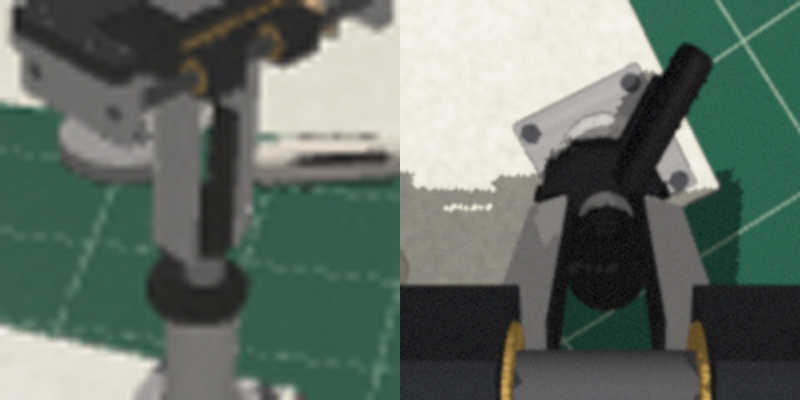

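The foot is held squarely and the tip is just above the ring. I'll feel for the bottom stop to get an exact depth reference.

servo_tool:
  motion:
    - {"wx": 0,"wy": 0,"wz": 0,"dx": 0,"dy": 0.01,"dz": 0.03,"fingers": 1}
    - {"wx": 0,"wy": 0,"wz": 0,"dx": 0,"dy": 0.01,"dz": 0.06,"fingers": 1}
    - {"wx": 0,"wy": 0,"wz": 0,"dx": 0,"dy": 0.01,"dz": 0.07,"fingers": 1}
    - {"wx": 0,"wy": 0,"wz": 0,"dx": 0,"dy": 0.01,"dz": 0.07,"fingers": 1}

```text
clock: 6.65
eef_pos: [517.9, -200.9, 100.6]
eef_rot: [-3.141, -0.001, -0.609]
wrist_force: [-5.1, 2.2, 12.7]
finger_gap: 21.5
finger_force: 45.0
```

servo_tool:
  motion:
    - {"wx": 0,"wy": 0,"wz": 0,"dx": 0,"dy": 0,"dz": 0.01,"fingers": 1}
    - {"wx": 0,"wy": 0,"wz": 0,"dx": 0,"dy": 0,"dz": 0.015,"fingers": 1}
    - {"wx": 0,"wy": 0,"wz": 0,"dx": 0,"dy": 0,"dz": 0.015,"fingers": 1}

```text
clock: 6.95
eef_pos: [518.0, -201.0, 99.4]
eef_rot: [-3.141, -0.001, -0.609]
wrist_force: [-6.8, 3.8, 15.8]
finger_gap: 21.6
finger_force: 45.0
```

servo_tool:
  motion:
    - {"wx": 0,"wy": 0,"wz": 0,"dx": 0,"dy": 0,"dz": 0.01,"fingers": 1}
    - {"wx": 0,"wy": 0,"wz": 0,"dx": 0,"dy": 0,"dz": 0.015,"fingers": 1}
    - {"wx": 0,"wy": 0,"wz": 0,"dx": 0,"dy": 0,"dz": 0.015,"fingers": 1}

```text
clock: 7.25
eef_pos: [518.1, -201.0, 98.7]
eef_rot: [-3.141, -0.001, -0.609]
wrist_force: [-9.9, 4.9, 23.1]
finger_gap: 21.3
finger_force: 45.0
```

servo_tool:
  motion:
    - {"wx": 0,"wy": 0,"wz": 0,"dx": -0.01,"dy": 0,"dz": -0.04,"fingers": 1}
    - {"wx": 0,"wy": 0,"wz": 0,"dx": -0.01,"dy": 0,"dz": -0.08,"fingers": 1}
    - {"wx": 0,"wy": 0,"wz": 0,"dx": -0.01,"dy": 0,"dz": -0.105,"fingers": 1}
    - {"wx": 0,"wy": 0,"wz": 0,"dx": -0.01,"dy": 0,"dz": -0.105,"fingers": 1}
    - {"wx": 0,"wy": 0,"wz": 0,"dx": -0.01,"dy": 0,"dz": -0.105,"fingers": 1}
    - {"wx": 0,"wy": 0,"wz": 0,"dx": -0.01,"dy": 0,"dz": -0.105,"fingers": 1}

```text
clock: 7.85
eef_pos: [517.9, -200.9, 108.6]
eef_rot: [-3.141, -0.003, -0.609]
wrist_force: [-0.6, -0.9, 12.2]
finger_gap: 21.0
finger_force: 45.0
```

Run:
```python
from h import *
s=read_state();print(s["clock"],s["eef_pos"],s["wrist_force"],s["moment"])
q=camera("wrist");p=camera("side")
c=s["eef_pos"][:2]
a=np.linspace(0,2*np.pi,60)
def ov(pic,x0,y0,w):
    k=400/w
    im=np.ascontiguousarray(cv2.resize(pic["image"][y0:y0+w,x0:x0+w],(400,400),interpolation=2)[:,:,::-1])
    for z,r,col in((139,11,(0,0,255)),(134,11,(0,255,255)),(94,22,(255,100,0))):
        u=proj(pic,np.c_[c[0]+r*np.cos(a),c[1]+r*np.sin(a),0*a+z])
        cv2.polylines(im,[((u-[x0,y0])*k).astype(np.int32)],True,col,1)
    return im
cv2.imwrite("pics/m3.png",np.hstack([ov(q,240,140,160),ov(p,310,120,60)]))
```

```text
7.85 [ 517.90080488 -200.89447403  108.60127657] [-0.64745187 -0.86404896 12.21405616] [0.03091321 0.15707536 0.02810233]
```

View pics/m3.png

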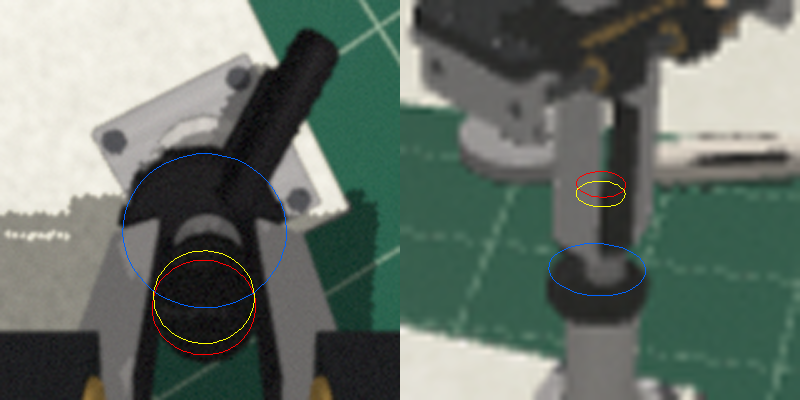

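Run:
```python
from h import *
s=read_state();q=camera("wrist");c=s["eef_pos"]
cv2.imwrite("pics/w4.png",q["image"][:,:,::-1])
C=-np.array(q["R"]).T@q["t"];d=(C-c)[:2];d/=np.linalg.norm(d)
for n,r,z in(("ringfar",22,94),("tube94",9,94),("tube95.5",9,95.5),("footbot108",11,108),("footbot111",11,111),("footbot114",11,114)):
    print(n,proj(q,[*(c[:2]+r*d),z])[0])
for n,z in(("nearrim136",136),("139",139),("142",142)):print(n,proj(q,[*(c[:2]-11*d),z])[0])
g=q["image"].mean(2)[:,320:325].mean(1);print([(i,int(g[i])) for i in range(190,246)]);print([(i,int(g[i])) for i in range(270,290)])
```

```text
ringfar [322.18376425 201.50135844]
tube94 [322.00535258 220.38921821]
tube95.5 [321.99857176 221.10708223]
footbot108 [321.96686266 224.46402078]
footbot111 [321.95157561 226.08241022]
footbot114 [321.9358055  227.75194076]
nearrim136 [321.44973052 279.21111028]
139 [321.42335963 282.00290949]
142 [321.3960449  284.89463144]
[(190, 202), (191, 193), (192, 162), (193, 136), (194, 130), (195, 129), (196, 123), (197, 103), (198, 58), (199, 24), (200, 21), (201, 21), (202, 22), (203, 26), (204, 29), (205, 30), (206, 31), (207, 31), (208, 32), (209, 33), (210, 33), (211, 32), (212, 34), (213, 30), (214, 32), (215, 29), (216, 31), (217, 29), (218, 32), (219, 32), (220, 30), (221, 33), (222, 30), (223, 30), (224, 26), (225, 49), (226, 85), (227, 99), (228, 101), (229, 97), (230, 94), (231, 87), (232, 68), (233, 39), (234, 21), (235, 20), (236, 23), (237, 24), (238, 22), (239, 23), (240, 24), (241, 25), (242, 20), (243, 23), (244, 26), (245, 27)]
[(270, 20), (271, 20), (272, 18), (273, 16), (274, 18), (275, 20), (276, 19), (277, 20), (278, 19), (279, 20), (280, 19), (281, 19), (282, 20), (283, 21), (284, 24), (285, 38), (286, 54), (287, 62), (288, 61), (289, 51)]
```

Ring, tube and foot edges are consistent with the leg at its line, and the stop reference agrees. Now I turn the hand counter-clockwise.

servo_tool:
  motion:
    - {"wx": 0,"wy": 0,"wz": -0.04,"dx": 0,"dy": 0,"dz": 0,"fingers": 1}
    - {"wx": 0,"wy": 0,"wz": -0.08,"dx": 0,"dy": 0,"dz": 0,"fingers": 1}
    - {"wx": 0,"wy": 0,"wz": -0.12,"dx": 0,"dy": 0,"dz": 0,"fingers": 1}
    - {"wx": 0,"wy": 0,"wz": -0.16,"dx": 0,"dy": 0,"dz": 0,"fingers": 1}
    - {"wx": 0,"wy": 0,"wz": -0.2,"dx": 0,"dy": 0,"dz": 0,"fingers": 1}
    - {"wx": 0,"wy": 0,"wz": -0.2,"dx": 0,"dy": 0,"dz": 0,"fingers": 1}

```text
clock: 8.6
eef_pos: [518.2, -200.0, 108.6]
eef_rot: [-3.141, -0.003, -0.206]
wrist_force: [1.7, 6.8, 12.0]
finger_gap: 21.3
finger_force: 46.0
```

Run:
```python
from h import *
s=read_state();print(s["clock"],s["eef_pos"],s["wrist_force"],s["moment"],s["eef_rot"])
q=camera("wrist");p=camera("side")
cv2.imwrite("pics/m4.png",np.hstack([cv2.resize(q["image"][140:300,240:400],(400,400)),cv2.resize(p["image"][120:180,310:370],(400,400),interpolation=2)])[:,:,::-1])
```

```text
8.6 [ 518.2159679  -199.98705668  108.57922301] [ 1.72964997  6.79803572 11.97080608] [ 1.14979665 -0.25569896 -0.12206129] [-3.1410125  -0.00337411 -0.20621207]
```

View pics/m4.png

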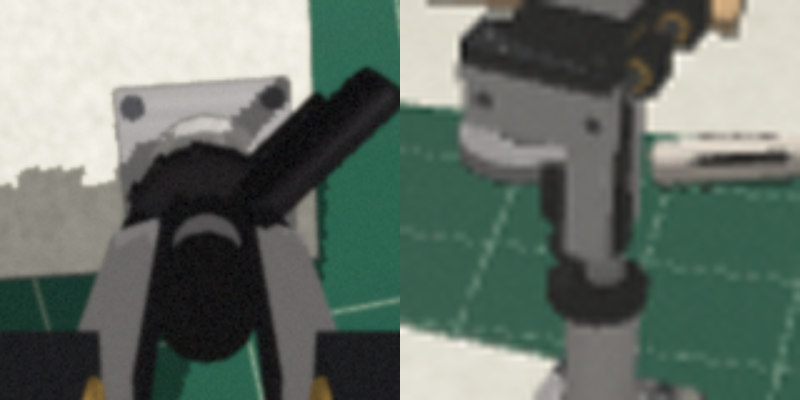

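The right finger's side has just reached the open lever, about 45° from it in the crop. The grip is intact, so I continue turning.

servo_tool:
  motion:
    - {"wx": 0,"wy": 0,"wz": -0.04,"dx": 0,"dy": 0,"dz": 0,"fingers": 1}
    - {"wx": 0,"wy": 0,"wz": -0.08,"dx": 0,"dy": 0,"dz": 0,"fingers": 1}
    - {"wx": 0,"wy": 0,"wz": -0.12,"dx": 0,"dy": 0,"dz": 0,"fingers": 1}
    - {"wx": 0,"wy": 0,"wz": -0.15,"dx": 0,"dy": 0,"dz": 0,"fingers": 1}
    - {"wx": 0,"wy": 0,"wz": -0.15,"dx": 0,"dy": 0,"dz": 0,"fingers": 1}

```text
clock: 9.2
eef_pos: [518.3, -199.3, 108.6]
eef_rot: [-3.141, -0.003, 0.093]
wrist_force: [1.7, 10.1, 13.1]
finger_gap: 20.9
finger_force: 46.0
```

```bash
cat > lv.py <<'E'
from h import *
s=read_state();y=s["eef_rot"][2]
print(round(s["clock"],2),s["eef_pos"].round(1),s["wrist_force"].round(1),s["moment"].round(2),round(y,3),s["finger_force"])
q=camera("wrist")
for d in trace("cam_lever",q)[:1]:
    m=d["pixels"];v,u=np.nonzero(m)
    P=np.array([back(q,(a,b),120)[:2] for a,b in zip(u,v)])-s["eef_pos"][:2]
    r=np.hypot(*P.T);k=(r>40)
    a=np.arctan2(P[k,1].mean(),P[k,0].mean());print("lever conf",d["conf"],"n",k.sum(),"world ang",round(a,3),"rmax",r.max().round(),"open",round(-0.131-a,3))
E
python3 lv.py
```

```text
9.2 [ 518.3 -199.3  108.6] [ 1.7 10.1 13.1] [ 1.82 -0.26 -0.16] 0.093 45.97357593476772
lever conf 0.77 n 956 world ang -0.61 rmax 61.0 open 0.479
```

servo_tool:
  motion:
    - {"wx": 0,"wy": 0,"wz": -0.04,"dx": 0,"dy": -0.01,"dz": 0,"fingers": 1}
    - {"wx": 0,"wy": 0,"wz": -0.08,"dx": 0,"dy": -0.01,"dz": 0,"fingers": 1}
    - {"wx": 0,"wy": 0,"wz": -0.12,"dx": 0,"dy": -0.01,"dz": 0,"fingers": 1}
    - {"wx": 0,"wy": 0,"wz": -0.16,"dx": 0,"dy": -0.01,"dz": 0,"fingers": 1}
    - {"wx": 0,"wy": 0,"wz": -0.2,"dx": 0,"dy": -0.01,"dz": 0,"fingers": 1}
    - {"wx": 0,"wy": 0,"wz": -0.2,"dx": 0,"dy": -0.01,"dz": 0,"fingers": 1}

```text
clock: 9.9
eef_pos: [518.1, -198.3, 108.6]
eef_rot: [3.141, -0.003, 0.494]
wrist_force: [1.2, 11.8, 13.4]
finger_gap: 21.2
finger_force: 46.8
```

```bash
python3 lv.py
```

```text
9.9 [ 518.1 -198.3  108.6] [ 1.2 11.8 13.4] [ 1.89 -0.12 -0.15] 0.494 46.80883850902319
lever conf 0.96 n 1045 world ang -0.204 rmax 62.0 open 0.073
```

servo_tool:
  motion:
    - {"wx": 0,"wy": 0,"wz": -0.02,"dx": 0,"dy": 0,"dz": 0,"fingers": 1}
    - {"wx": 0,"wy": 0,"wz": -0.04,"dx": 0,"dy": 0,"dz": 0,"fingers": 1}
    - {"wx": 0,"wy": 0,"wz": -0.04,"dx": 0,"dy": 0,"dz": 0,"fingers": 1}

```text
clock: 10.3
eef_pos: [518.0, -198.2, 108.6]
eef_rot: [3.141, -0.003, 0.573]
wrist_force: [0.4, 12.9, 14.5]
finger_gap: 20.8
finger_force: 46.6
```

```bash
python3 lv.py
```

```text
10.3 [ 518.  -198.2  108.6] [ 0.4 12.9 14.5] [ 1.93 -0.01 -0.12] 0.573 46.5589414536953
lever conf 0.9 n 1025 world ang -0.124 rmax 62.0 open -0.007
```

servo_tool:
  motion:
    - {"wx": 0,"wy": 0,"wz": -0.02,"dx": 0,"dy": 0,"dz": 0,"fingers": 1}
    - {"wx": 0,"wy": 0,"wz": -0.03,"dx": 0,"dy": 0,"dz": 0,"fingers": 1}
    - {"wx": 0,"wy": 0,"wz": -0.03,"dx": 0,"dy": 0,"dz": 0,"fingers": 1}

```text
clock: 10.7
eef_pos: [517.9, -198.0, 108.6]
eef_rot: [3.141, -0.003, 0.632]
wrist_force: [-0.8, 13.6, 15.0]
finger_gap: 21.2
finger_force: 46.8
```

```bash
python3 lv.py
```

```text
10.7 [ 517.9 -198.   108.6] [-0.8 13.6 15. ] [ 2.18  0.11 -0.31] 0.632 46.75949826836586
lever conf 0.84 n 1003 world ang -0.075 rmax 62.0 open -0.056
```

servo_tool:
  motion:
    - {"wx": 0,"wy": 0,"wz": -0.015,"dx": 0,"dy": 0,"dz": 0,"fingers": 1}
    - {"wx": 0,"wy": 0,"wz": -0.025,"dx": 0,"dy": 0,"dz": 0,"fingers": 1}
    - {"wx": 0,"wy": 0,"wz": -0.025,"dx": 0,"dy": 0,"dz": 0,"fingers": 1}

```text
clock: 11.1
eef_pos: [517.8, -198.1, 108.6]
eef_rot: [3.141, -0.003, 0.681]
wrist_force: [-1.1, 13.6, 15.5]
finger_gap: 21.1
finger_force: 47.4
```

```bash
python3 lv.py
```

```text
11.1 [ 517.8 -198.1  108.6] [-1.1 13.6 15.5] [ 2.1   0.24 -0.55] 0.681 47.35593586533611
lever conf 0.59 n 962 world ang -0.063 rmax 61.0 open -0.068
```

servo_tool:
  motion:
    - {"wx": 0,"wy": 0,"wz": -0.015,"dx": 0,"dy": 0,"dz": 0,"fingers": 1}
    - {"wx": 0,"wy": 0,"wz": -0.03,"dx": 0,"dy": 0,"dz": 0,"fingers": 1}
    - {"wx": 0,"wy": 0,"wz": -0.03,"dx": 0,"dy": 0,"dz": 0,"fingers": 1}

```text
clock: 11.5
eef_pos: [517.6, -198.1, 108.5]
eef_rot: [3.141, -0.003, 0.742]
wrist_force: [-2.3, 14.2, 16.6]
finger_gap: 21.7
finger_force: 54.8
```

```bash
python3 lv.py
python3 - <<'E'
from h import *
q=camera("wrist");p=camera("top")
cv2.imwrite("pics/m5.png",np.hstack([cv2.resize(q["image"][120:300,230:410],(400,400)),cv2.resize(p["image"][140:240,360:460],(400,400),interpolation=2)])[:,:,::-1])
E
```

```text
11.5 [ 517.6 -198.1  108.5] [-2.3 14.2 16.6] [ 2.03  0.52 -0.68] 0.742 54.78724551270716
lever conf 0.72 n 1045 world ang -0.058 rmax 62.0 open -0.073
```

View pics/m5.png

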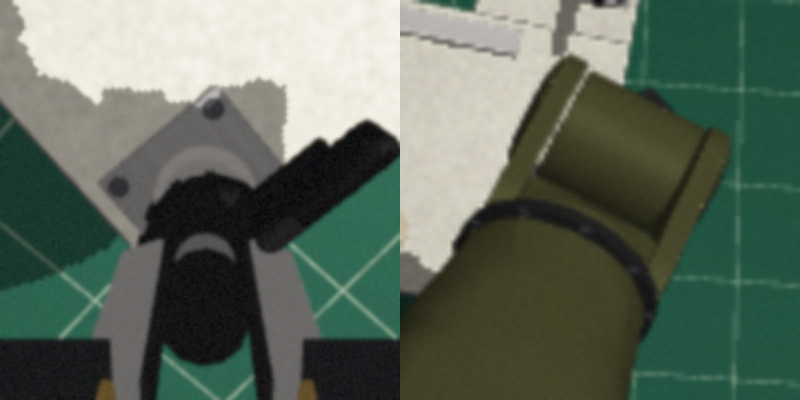

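The last picture shows the lever lying along the panel's +x direction. It no longer moves while the hand's torque rises, so it is at its stop. The leg is still gripped at an unchanged height, so I hand in.

```bash
python3 -c "
from cell import *
print(sign_off())"
```

```text
the job is handed in; nothing more can be done
None
```

The job is handed in with the leg still gripped about at its line and the cam lever swung round to its stop. I have no verdict, because the sign-off reported no result.

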